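Press the fitting spline shaft home in the sprung hub

ROBOT

A 6-joint arm with a two-finger parallel gripper is mounted at the origin on a cart in front of the work surface, level with it; the furniture and walls round the work are solid. World frame = base frame: x ahead of the robot, y to its left, z up, the work surface at z = 0. Lengths are in m, angles in rad, forces in N, time in s.
With the tool pointing down it reaches from about 0.25 to 0.775 m from the base axis. Payload 4 kg.
Tool frame: the origin (TCP) lies on the centre line of the jaws, within the pads' length; the fingertips stand 14 mm ahead of it and the grasp point (between the pads) lies 5 mm behind it (robot.tcp_to_tips is the distance from the TCP to the fingertips, in m); z points along the fingers, y is the line along which they close (so a half turn about z gives the same grasp; the last joint's range is limited). The gripper opens to 94 mm and grips with 3 to 60 N. Pads are 16 mm wide; open, the fingers measure 119 mm over their backs; the gripper's body (75 mm by 177 mm) begins 78 mm behind the grasp point.
Start: joints at [-1.305, 0.087, 1.371, -0, 1.684, -0.103], TCP at [0.198, -0.513, 0.188] pointing down, gripper open.
Joint ranges: [-3.1, 3.1], [-0.76, 2.03], [0.27, 2.55], [-1.08, 4.22], [0.17, 2.65], [-2.57, 2.57]. Speed limits (rad/s): [2.79, 2.79, 3.14, 3.14, 3.14, 3.14].

INTERFACE

Orientations are given as [roll, pitch, yaw] about the fixed x, y, z axes, in that order (R = Rz(yaw) Ry(pitch) Rx(roll)).
In Python, from bench import robot gives the robot as it stands.
- The arm moves only by the tool carry_out, never from a script. Its argument "increments" is a list of rows, each a list of 3 entries, a list of its own where there are three numbers: the closure in counts, from 0 (fully open) to 255 (shut), then the shift along the tool's x, y, z in mm, then the turn about the tool's z in degrees. In form: [[fingers, [dx, dy, dz], twist], ...]. A call has 1 to 8 rows; each row shifts and turns the commanded pose from where the row before left it, along the tool's axes as they then stand; what a row does not reach is not made up. A row lasts 1/10 s, in which the tool goes at most 50 mm and 8.59 degrees, less where a joint would pass 70% of its speed; a pose out of reach is approached as far as the arm can. A call with a gripper value outside its range is refused whole. The fingers move at their own pace and stop on an object; the grip force is fixed at half the most. Time passes only in rows, so rows that do not move let the fingers close. It gives the time, the measured TCP pose, the force, the opening and the grip force at its end, in the units of the state.
- robot.get_obs(): the state, without advancing time (a new reading comes with each control period).
- robot.snapshot(name): name is "scene" or "top"; returns the picture (400x640x3 uint8, blue, green, red); there is no depth.
- robot.get_calibration(name): a dict with "vfov" (degrees; the focal length in pixels is half the picture's height over the tangent of half this angle, whatever the lens; pixels are square), "cx", "cy" (the principal point, pixels), "k1" (the pictures are not rectified: a ray, as slopes to the right and down, at radius r is drawn at 1 + k1 r^2 times it, then the intrinsics apply), "T" (4x4, takes a point from camera to world coordinates). Camera axes: x right, y down, z forward; pixel columns grow to the right and rows downward; lengths in m; the calibration is good to about 2 mm. A picture is of the moment at which its call begins. get_calibration takes no time and is no camera call.
- robot.close_job(): hands the job in; it is judged then, once.
The state is a dict: "time": time; "joint_positions": joint angles; "qvel": joint speeds; "joint_torque": joint torques, N m; "tool_pos": TCP position; "ee_rot": TCP orientation; "wrist_force": force on the tool from outside, world axes, zero at the start; "wrist_torque": the same for the moment, N m; "width": finger opening in m; "finger_force": force on a finger pad.
Only numpy, scipy, OpenCV 4.12 (cv2) and the standard library are available. Lean on these libraries where they do the work, as an engineer would, in place of code of your own. Each camera call takes 0.05 s, during which the arm holds its last target. There are 200 camera calls.

TASK

Three splined stub shafts of different sizes stand on the bench: pick up the one whose splines fit the hub, turn it until its keys meet the keyways, slide it in and press it fully home against the spring in the hub, until its collar lies flush on the hub's top. Finish while still holding it pressed down there, so that the locking pin could be fitted; do not let go. Leave the other two shafts and the oil can beside them standing where they are.

Things in the scene. Friction and masses are not known exactly. Their poses are not given: they have to be found in the camera images.
- shaft_small: small steel splined stub shaft (too thin for the hub), loose, upright, 82 mm tall, 0.25 kg. Origin: centre of its underside, z up. z 0-28 mm: 14 mm round core with 4 keys along its x and y axes both ways, 6 mm wide, 22 mm across, tip chamfered 2 mm; 28-36: round collar, 32 mm diameter; 36-82: square shank 22 x 22 mm to grip, flats in line with the keys (square to x and y)
- shaft_medium: medium steel splined stub shaft (the one that fits the hub), loose, upright, 82 mm tall, 0.25 kg. Origin: centre of its underside, z up. z 0-28 mm: 21 mm round core with 4 keys along its x and y axes both ways, 9 mm wide, 32 mm across, tip chamfered 2 mm; 28-36: round collar, 44 mm diameter; 36-82: square shank 22 x 22 mm to grip, flats in line with the keys (square to x and y)
- shaft_large: large steel splined stub shaft (too thick for the hub), loose, upright, 82 mm tall, 0.25 kg. Origin: centre of its underside, z up. z 0-28 mm: 29 mm round core with 4 keys along its x and y axes both ways, 12 mm wide, 43 mm across, tip chamfered 2 mm; 28-36: round collar, 56 mm diameter; 36-82: square shank 22 x 22 mm to grip, flats in line with the keys (square to x and y)
- hub: dark steel hub fixed on the bench: foot 100 mm diameter, 10 mm thick, screw heads to 15 mm; barrel 64 mm diameter, flat top 50 mm high. Origin: centre of its underside, z up. Home: the shaft's collar lies on the barrel's top, its origin 22 mm above the hub's. Quarter-turn symmetric, as are the shafts
- hub_mouth (a point): centre of the hub's vertical splined bore at the level of the barrel's top; axes as the hub's. Bore 24 mm with 4 keyways along x and y both ways, 12 mm wide, 35 mm across, mouth chamfered 2.5 mm: 1.5 mm play all round for the medium shaft (5 degrees in turn)
- plunger (a joint): spring plunger (19 mm disc) at the bottom of the hub's bore: 0 when up, top 20 mm below the mouth; metres pushed down, 0.008 with the shaft home, stop at 0.010. Takes 4.8 N to start, 11.2 N at 0.008: it lifts the shaft about 8 mm out again when that is not kept pressed
- oil_can: grey metal pump oil can with a long thin spout, 76 x 84 mm, 151 mm tall, standing loose at the front left of the bench (not the one far back under the window); a bystander. Origin: centre of its underside, z up
Mind the look-alikes: they are no part of the job. What is shaped like the shaft_small but blue, orange or pink is not meant.

How it is judged:
By the outcome, as a careful person would: the job done as asked, in the order asked, and still so for the second after the job is handed in, while the arm keeps its last pose, push and grip.
It also fails if it takes over 38 s, if anything falls off the work surface, if the arm or the gripper's body presses on something with over 40 N, if the wrist force passes 120 N, or if a joint passes its speed limit or range.

## Working session

There is one attempt and no reset: what is moved stays moved. The work goes in short steps, Python scripts to look and compute and a tool call to move; the robot and the scene stay as the last step left them, time stands still between calls to the robot, and variables do not carry over. Pictures are saved under pics/ and viewed, at most 10 in all, crops included, and the job is handed in when it is done.

Besides the shell and the picture viewer there is one more tool, called after "Emit:" by a JSON object that holds its "api" and its "payload". carry_out: Moves the arm, as the interface text tells. Its arguments: {"type":"object","properties":{"increments":{"type":"array","items":{"type":"array"}}},"required":["increments"]}

```bash
mkdir -p pics
python3 - <<'E'
from bench import robot
import cv2
for n in("scene","top"):
    cv2.imwrite(f"pics/{n}0.png",robot.snapshot(n)); c=robot.get_calibration(n); print(n,c)
o=robot.get_obs(); print(o)
E
```

```text
scene {'vfov': 55.89271818230403, 'cx': 317.05421656608047, 'cy': 199.32986246422956, 'k1': -0.07847184724876781, 'T': array([[-0.75722068, -0.32366065,  0.56732762,  0.09013318],
       [-0.65315662,  0.37763031, -0.65633968,  0.64392991],
       [-0.00180878, -0.86754777, -0.49735058,  0.49532704],
       [ 0.        ,  0.        ,  0.        ,  1.        ]])}
top {'vfov': 43.930144883439894, 'cx': 316.3410091740425, 'cy': 203.92925159729683, 'k1': -0.08915777094516307, 'T': array([[-0.02594983, -0.977185  ,  0.21079868,  0.32742074],
       [-0.999661  ,  0.02581317, -0.00340035,  0.06417424],
       [-0.00211861, -0.21081545, -0.97752358,  1.13601179],
       [ 0.        ,  0.        ,  0.        ,  1.        ]])}
{'time': 0.1, 'joint_positions': array([-1.30509680e+00,  8.78851674e-02,  1.37206426e+00,  1.38308975e-06,
        1.68360084e+00, -1.03100203e-01]), 'qvel': array([-1.11297052e-03, -1.35052330e-03, -2.88691105e-03, -2.75468670e-04,
        1.64534443e-03,  9.03987005e-05]), 'joint_torque': array([ 3.30574490e-03, -3.41251409e+01, -3.03300762e+01,  7.21255573e-02,
        3.04177066e-02, -1.06658626e-04]), 'tool_pos': array([ 0.19813285, -0.51251986,  0.18723874]), 'ee_rot': array([-3.13964557e+00, -2.02840365e-04,  3.68799683e-01]), 'wrist_force': array([ 0.2484584 ,  0.62878843, -0.3480015 ]), 'wrist_torque': array([-0.02056516,  0.02133949, -0.00558638]), 'finger_force': 0.0, 'width': 0.09365357290002492}
```

View pics/scene0.png

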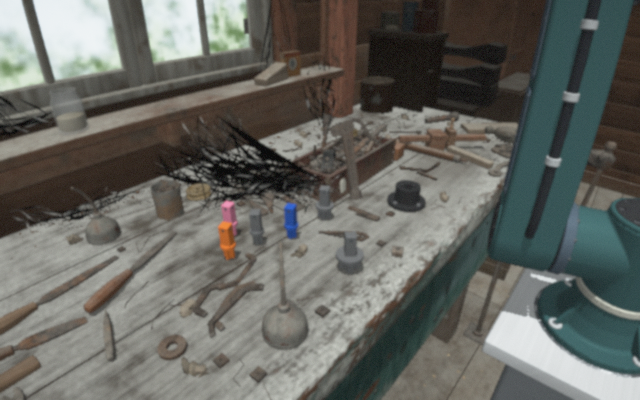

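View pics/top0.png

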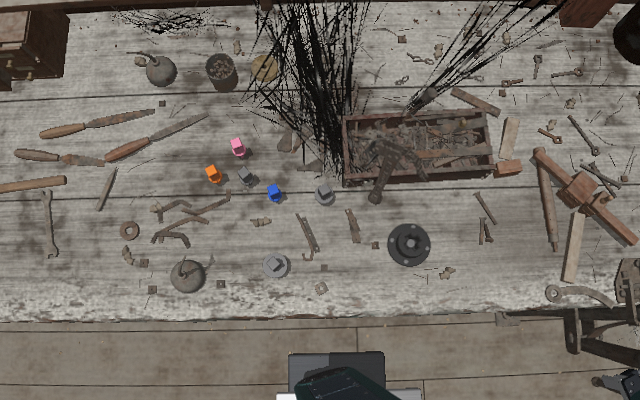

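The scene view shows the small shaft at (257,227), the next at (325,202), the large one at (349,253), the hub at (406,195) and the oil can at (285,325). In the top view the shafts are at (246,177), (325,193) and (275,265), the hub is at (409,244) and the can at (187,275). Next I'll zoom in on the medium shaft and the hub.

```bash
cat > h.py <<'E'
import numpy as np, cv2
from bench import robot
def ray(n,u,v):
    c=robot.get_calibration(n); f=200/np.tan(np.radians(c['vfov']/2))
    K=np.array([[f,0,c['cx']],[0,f,c['cy']],[0,0,1]])
    # drawn = ray*(1+k1 r^2): OpenCV radial model
    p=cv2.undistortPointsIter(np.array([[[u,v]]],float),K,np.array([c['k1'],0,0,0,0.]),None,None,(3,100,1e-12))[0,0]
    return c['T'][:3,3], c['T'][:3,:3]@np.array([p[0],p[1],1])
def onz(n,u,v,z):
    o,d=ray(n,u,v); return o+d*(z-o[2])/d[2]
def proj(n,P):
    c=robot.get_calibration(n); f=200/np.tan(np.radians(c['vfov']/2))
    q=c['T'][:3,:3].T@(np.asarray(P,float)-c['T'][:3,3]); q=q[:2]/q[2]; q=q*(1+c['k1']*(q@q))
    return q*f+[c['cx'],c['cy']]
E
python3 - <<'E'
from h import *
t=cv2.imread('pics/top0.png'); s=cv2.imread('pics/scene0.png')
C=lambda im,u,v:cv2.resize(im[v-23:v+23,u-30:u+30],(390,299),interpolation=cv2.INTER_CUBIC)
cv2.imwrite('pics/c1.png',np.vstack([np.hstack([C(t,325,193),C(t,409,244)]),np.hstack([C(s,325,203),C(s,406,195)])]))
for n,u,v,z in(("top",245,176,.08),("top",325,193,.08),("top",276,264,.08),("top",409,243,.05),("top",187,275,.0)): print(onz(n,u,v,z).round(3))
E
```

```text
[0.622 0.217 0.08 ]
[0.579 0.041 0.08 ]
[0.427 0.15  0.08 ]
[ 0.468 -0.142  0.05 ]
[0.414 0.361 0.   ]
```

View pics/c1.png

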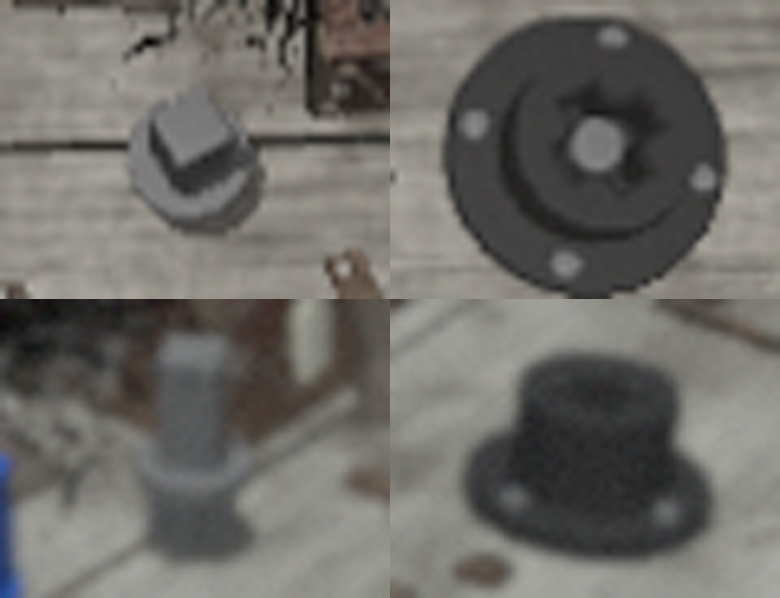

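The crops show the medium shaft with its collar at about (325,195) and the shank's top square rotated roughly 40°. The hub shows four screws, a dark bore with keyways and a bright plunger. I'll measure these on rectified planes.

```bash
cat >> h.py <<'E'
def rect(im,n,cx,cy,z,half=.06,s=.0002):
    # top-down map: col -> -y world, row -> -x world
    c=robot.get_calibration(n); f=200/np.tan(np.radians(c['vfov']/2))
    K=np.array([[f,0,c['cx']],[0,f,c['cy']],[0,0,1]]); N=int(2*half/s)
    a=(np.arange(N)+.5)*s-half; Y,X=np.meshgrid(cy-a,cx-a)
    P=np.stack([X,Y,np.full_like(X,z)],-1).reshape(-1,3)
    Ti=np.linalg.inv(c['T'])
    p=cv2.projectPoints(P,cv2.Rodrigues(Ti[:3,:3])[0],Ti[:3,3],K,np.array([c['k1'],0,0,0,0.]))[0].reshape(N,N,2).astype(np.float32)
    return cv2.remap(im,p,None,cv2.INTER_CUBIC)
E
python3 - <<'E'
from h import *
im=np.mean([robot.snapshot("top").astype(float) for _ in range(4)],0).clip(0,255).astype(np.uint8)
cv2.imwrite('pics/topavg.png',im)
a=rect(im,"top",.579,.041,.082,.03,.0001); b=rect(im,"top",.468,-.142,.05,.045,.00015)
cv2.imwrite('pics/ra.png',a); cv2.imwrite('pics/rb.png',b)
def ctr(n,cx,cy,half,s,u,v): return (cx+half-(v+.5)*s, cy+half-(u+.5)*s)
g=cv2.cvtColor(a,cv2.COLOR_BGR2GRAY)
print(g[::50,::50])
gb=cv2.cvtColor(b,cv2.COLOR_BGR2GRAY); print(gb[::40,::40])
v=np.hstack([a[:,:],cv2.convertScaleAbs(b,alpha=2)[:, :]]); cv2.imwrite('pics/v2.png',cv2.resize(v,(800,400)))
E
```

```text
[[147 148 150 144 139 139 129 123 129 126 128 124]
 [152 160 148 141 133 136 126 114 113 116 117 124]
 [149 141 145 153 146 123 117  99 116 124 115 121]
 [146 143 139 114 114 120 119 117 113 117 130 111]
 [141 152 125  80 122 121 121 119 107 126 147 143]
 [118 122 124  46 129 123 123 127 103 117  91  93]
 [134 121 125  64  71 131 119  67  49  76  74 114]
 [159 142 124 122  47  75  45  50  56  67  96 151]
 [151 150 127 125  81  49  51  69 106 113  83 151]
 [143 134 113 129 125  84  98 124 121  64  86 126]
 [139 125 142 100 117 130 125 109  67  78 131 147]
 [153 155 149 151  91  69  72  80  72 121 133 134]]
[[151 146 131 136 142 126 113 109 114 116 132 124 137 140 132]
 [132 130 124 110  62  59  60  60  59 114  85  76 109 128 130]
 [132 139  95  59  62  61  60  62  61  69  65  60  59 119 130]
 [136 103  61  63  62  62  62  61  63  61  61  61  61  56 123]
 [118  62  62  63  52  62  63  58  46  62  63  60  62  61  54]
 [ 69  62  62  58  61  62  46  39  36  45  44  51  61  61  58]
 [ 51 131  79  35  66  63  62  59 101  54  36  36  58  61  60]
 [ 59  82  63  36  65  63  52 119 120 123  54  46  60  62  61]
 [ 64  66  65  35  65  63  52 123 122 119  33  58  62  61  61]
 [ 67  66  65  36  62  64  57  52  81  59  36  47  62  61 113]
 [ 58  66  67  39  37  65  64  62  65  53  52  64  63  61 120]
 [ 59  67  66  64  35  49  65  64  63  64  64  64  57  63  60]
 [134  63  66  67  61  37  38  54  63  64  62  45  63  63  72]
 [157  96  68  66  67  66  61  54  56  57  65  64  63  55 158]
 [149 145  79  66  67  90 123  68  64  64  64  64  58 126 141]]
```

View pics/v2.png

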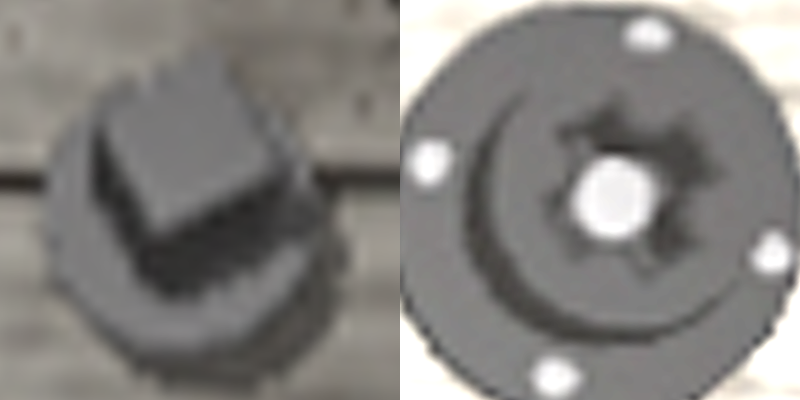

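Run:
```python
from h import *
im=cv2.imread('pics/topavg.png')
def tri(o1,d1,o2,d2):
    t=np.linalg.lstsq(np.stack([d1,-d2],1),o2-o1,rcond=None)[0]; a,b=o1+d1*t[0],o2+d2*t[1]; return (a+b)/2,np.linalg.norm(a-b)
# screws at z .0145
z=.0145;H=.06;s=.0001
b=rect(im,"top",.465,-.14,z,H,s); g=cv2.cvtColor(b,cv2.COLOR_BGR2GRAY)
N=g.shape[0]; 
m=((g>90)).astype(np.uint8)
n,l,st,c=cv2.connectedComponentsWithStats(m); 
P=[]
for i in range(1,n):
    if 100<st[i,4]<15000: 
        p=(.465+H-c[i,1]*s,-.14+H-c[i,0]*s); print(st[i,4],np.round(p,4)); P.append(p)
# shaft centre
S=np.array([.579+(200-141)*.00015,.041+(200-187.5)*.00015,.082]); print('shaft',S,proj("scene",S),'seen 324.5,187.8')
u=proj("top",S); print(tri(*ray("top",*u),*ray("scene",324.5,187.8)))
for Hc in ([.468+(200-184)*.000225,-.142+(200-228)*.000225,.05],): print('mouth',Hc,proj("scene",Hc),'seen 408,185.7')
# collar mask check: plane z=.036
a=rect(im,"top",.58,.04,.036,.04,.0001); cv2.imwrite('pics/ca.png',cv2.resize(a,(400,400)))
b=rect(im,"top",.468,-.142,.05,.045,.0001125)
bb=cv2.convertScaleAbs(b,alpha=3,beta=-60)
cv2.imwrite('pics/v3.png',np.hstack([cv2.resize(a,(400,400)),cv2.resize(bb,(400,400))]))
```

```text
5250 [ 0.5111 -0.1601]
7606 [ 0.4814 -0.1092]
5920 [ 0.4599 -0.1889]
7596 [ 0.4313 -0.1384]
shaft [0.58785  0.042875 0.082   ] [324.08087241 186.73378574] seen 324.5,187.8
(array([0.5878951 , 0.04240831, 0.07916089]), np.float64(0.001517996504973179))
mouth [0.4716, -0.1483, 0.05] [406.9246587 185.111541 ] seen 408,185.7
```

View pics/v3.png

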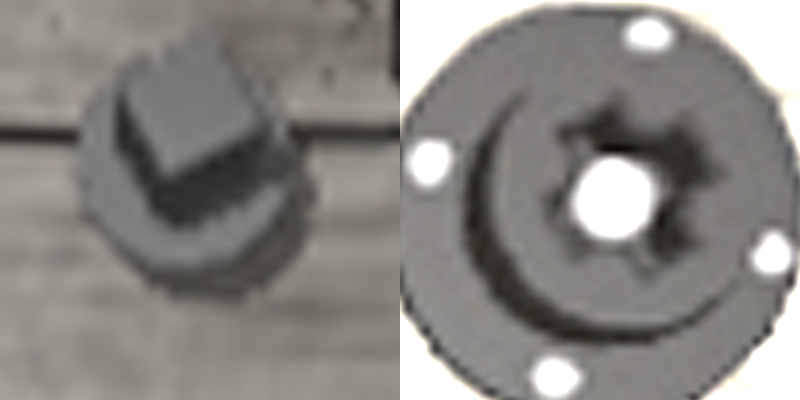

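The hub centre is (0.471,-0.149) from both the screws and the bore. Its keyways sit at about 28–30° (mod 90°). The shaft is at (0.5878,0.0426) from both the top face and the collar, at about 28.6°. Next I'll check that the gripper clears the branches and box for the two possible grasp yaws.

Run:
```python
from h import *
t=cv2.imread('pics/topavg.png'); s=cv2.imread('pics/scene0.png')
for ang,col in((28.6,(0,255,0)),(-61.4,(0,0,255))):
    a=np.radians(ang); d=np.array([np.cos(a),np.sin(a)]); e=np.array([-d[1],d[0]]); c=np.array([.5878,.0426])
    for h,w,z in((.0885,.0375,.137),(.034,.008,.04)):
        q=[np.r_[c+d*i*h+e*j*w,z] for i,j in((1,1),(1,-1),(-1,-1),(-1,1))]
        for im,n in((t,"top"),(s,"scene")): cv2.polylines(im,[np.array([proj(n,p) for p in q]).round().astype(int)],True,col)
C=lambda im,u,v:cv2.resize(im[v-75:v+75,u-100:u+100],(400,300),interpolation=cv2.INTER_CUBIC)
cv2.imwrite('pics/v4.png',cv2.resize(np.hstack([C(t,325,170),C(s,325,170)]),(800,300)))
```

```text
(no output)
```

View pics/v4.png

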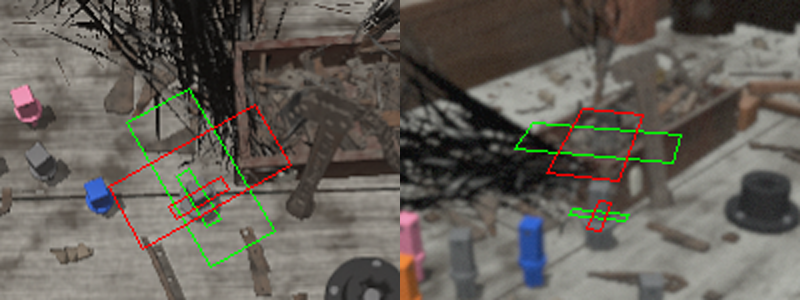

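Emit:
{"api": "carry_out", "payload": {"increments": [[146,[0,0,-20],-8],[146,[0,0,-20],-8]]}}

```text
time: 0.5
tool_pos: [0.1981, -0.5124, 0.2278]
ee_rot: [-3.139, -0.001, 0.654]
wrist_force: [-0.4, -0.0, -0.5]
width: 0.0816
finger_force: 0.0
```

The crops show the body outline for the 28.6° finger axis (green) only brushing the thin branch edge at its far end, around crop (160,110). The other axis (red) overhangs the box. I'll go with green at a slightly high grasp and watch the force.

Emit:
{"api": "carry_out", "payload": {"increments": [[146,[0,0,0],-8.1],[146,[0,0,0],-8.1],[146,[0,0,0],-8.1],[146,[0,0,0],-8.1],[146,[0,0,0],-8.1],[146,[0,0,0],-8.1],[146,[0,0,0],-8.1],[146,[0,0,0],-8.1]]}}

```text
time: 1.3
tool_pos: [0.1982, -0.513, 0.2282]
ee_rot: [3.142, -0.0, 1.785]
wrist_force: [-0.1, 0.0, -0.2]
width: 0.0401
finger_force: 0.0
```

Emit:
{"api": "carry_out", "payload": {"increments": [[146,[0,0,0],-8.1],[146,[0,0,0],-8.1],[146,[20,40,0],0],[146,[20,40,0],0],[146,[20,40,0],0],[146,[20,40,0],0],[146,[20,40,0],0],[146,[20,40,0],0]]}}

```text
time: 2.1
tool_pos: [0.354, -0.2925, 0.2284]
ee_rot: [3.141, 0.001, 2.061]
wrist_force: [0.6, 0.4, 0.4]
width: 0.0403
finger_force: 0.0
```

Emit:
{"api": "carry_out", "payload": {"increments": [[146,[20,40,0],0],[146,[20,40,0],0],[146,[20,40,0],0],[146,[20,40,0],0],[146,[20,40,0],0],[146,[20,40,0],0],[146,[20,40,0],0],[146,[0,0,0],0]]}}

```text
time: 2.9
tool_pos: [0.536, -0.0342, 0.2273]
ee_rot: [3.141, -0.002, 2.068]
wrist_force: [0.3, -0.9, 0.1]
width: 0.0403
finger_force: 0.0
```

Emit:
{"api": "carry_out", "payload": {"increments": [[146,[14,27,0],0],[146,[14,27,20],0],[146,[15,28,30],0],[146,[0,0,30],0],[146,[0,0,20],0],[146,[0,0,0],0]]}}

```text
time: 3.5
tool_pos: [0.5835, 0.0374, 0.1239]
ee_rot: [-3.134, -0.004, 2.061]
wrist_force: [-0.7, -0.3, 0.8]
width: 0.04
finger_force: 0.0
```

Emit:
{"api": "carry_out", "payload": {"increments": [[146,[0,0,15],0],[146,[0,0,15],0],[146,[0,0,0],0]]}}

```text
time: 3.8
tool_pos: [0.5849, 0.0376, 0.0961]
ee_rot: [-3.138, -0.002, 2.061]
wrist_force: [0.0, -0.7, 0.1]
width: 0.04
finger_force: 0.0
```

Emit:
{"api": "carry_out", "payload": {"increments": [[146,[3,5,0],0],[146,[0,0,10],0],[146,[0,0,10],0],[146,[0,0,8],0],[146,[0,0,0],0]]}}

```text
time: 4.3
tool_pos: [0.5879, 0.043, 0.068]
ee_rot: [-3.138, -0.002, 2.062]
wrist_force: [-0.8, -0.6, 0.4]
width: 0.0404
finger_force: 0.0
```

Run:
```python
from h import *
t=robot.snapshot("top"); s=robot.snapshot("scene"); cv2.imwrite('pics/t5.png',t)
C=lambda im,u,v:cv2.resize(im[v-45:v+45,u-60:u+60],(400,300),interpolation=cv2.INTER_CUBIC)
cv2.imwrite('pics/v5.png',np.hstack([C(t,325,185),C(s,325,190)]))
o=robot.get_obs(); print(o['tool_pos'],o['wrist_force'])
```

```text
[0.58902352 0.04298621 0.06977168] [-0.98499104  0.70670882  0.35251019]
```

View pics/v5.png

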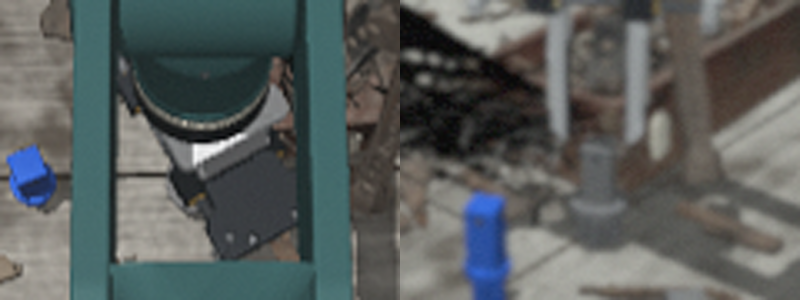

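The scene crop shows the shank between the two fingers, with its top at crop (597,142) and the fingertips at (560,137) and (633,140). The tips look higher than they should, so I'll check the projection.

Run:
```python
from h import *
print(robot.tcp_to_tips)
o=robot.get_obs(); p=o['tool_pos'];print(p)
d=np.array([np.cos(np.radians(28.1)),np.sin(np.radians(28.1)),0])
f=lambda P:((proj("scene",P)-[265,145])*10/3+[400,0]).round()
for i in(-1,1):
  for w in (.020,.0325): print(i,w,f(p+d*i*w-[0,0,.014]),f(p+d*i*w+[0,0,.014]))
print(f([.5878,.0426,.082]))
```

```text
0.014
[0.58902352 0.04298621 0.06977168]
-1 0.02 [623. 174.] [624. 139.]
-1 0.0325 [640. 176.] [641. 141.]
1 0.02 [568. 168.] [568. 134.]
1 0.0325 [551. 166.] [551. 132.]
[597. 139.]
```

Run:
```python
from h import *
s=np.mean([robot.snapshot("scene").astype(float) for _ in range(4)],0); s0=cv2.imread('pics/scene0.png').astype(float)
cv2.imwrite('pics/s6.png',s)
g=s.mean(2);g0=s0.mean(2)
for r in range(176,206): print(r,g[r,308:342].astype(int).tolist())
print()
for r in range(176,206,2): print(r,(g-g0)[r,308:342].astype(int).tolist())
```

```text
176 [78, 118, 144, 151, 148, 134, 104, 67, 40, 34, 40, 45, 51, 54, 62, 69, 75, 82, 89, 93, 96, 98, 95, 95, 112, 134, 148, 151, 150, 135, 105, 74, 54, 46]
177 [78, 116, 143, 151, 149, 135, 105, 66, 35, 29, 35, 40, 46, 51, 57, 61, 65, 72, 79, 87, 89, 89, 83, 84, 107, 133, 148, 151, 149, 132, 101, 69, 52, 58]
178 [77, 115, 141, 151, 148, 135, 105, 67, 37, 30, 33, 37, 43, 48, 50, 55, 62, 71, 79, 84, 87, 84, 74, 78, 107, 135, 148, 152, 148, 132, 100, 69, 65, 87]
179 [75, 115, 142, 152, 148, 135, 104, 68, 37, 30, 28, 28, 35, 39, 43, 49, 62, 74, 79, 84, 83, 77, 73, 83, 110, 137, 150, 151, 147, 130, 101, 77, 91, 122]
180 [75, 114, 142, 151, 149, 133, 105, 68, 40, 31, 34, 29, 36, 41, 43, 52, 66, 76, 82, 83, 81, 77, 75, 91, 116, 140, 149, 151, 147, 130, 104, 88, 118, 150]
181 [71, 109, 138, 149, 148, 136, 107, 69, 42, 40, 43, 41, 47, 50, 52, 56, 65, 74, 82, 84, 81, 76, 77, 93, 121, 141, 150, 152, 146, 128, 103, 101, 135, 161]
182 [62, 96, 126, 142, 145, 135, 108, 70, 49, 51, 53, 51, 53, 58, 58, 56, 58, 69, 80, 82, 78, 76, 76, 90, 117, 140, 150, 151, 143, 124, 101, 107, 142, 162]
183 [56, 78, 1
[... 4671 characters left out ...]
, 5, 6, 9, 3, 8, 3, 6, 1, 8, 3, 4, 0]
198 [6, 6, 7, 10, 6, 6, 7, 6, 10, 5, 8, 6, 6, 10, 5, 1, 5, 6, 7, 4, 4, 6, 5, 6, 2, 8, 8, 4, 2, -2, -1, -7, -22, -27]
200 [-25, -19, -8, 5, 8, 7, 7, 9, 5, 0, 0, 0, 3, 7, 9, 7, 6, 6, 7, 5, 3, 6, 5, 0, 1, 3, 0, -1, -10, -24, -31, -37, -44, -40]
202 [-36, -38, -31, -12, -7, -6, 1, -3, -13, -20, -23, -9, 2, 7, 5, 8, 8, 5, 7, 9, 3, -4, -12, -20, -27, -19, -21, -33, -42, -44, -43, -41, -36, -38]
204 [-31, -27, -24, -21, -30, -37, -34, -29, -24, -22, -8, -2, 4, 5, 7, 4, 5, 5, 8, 6, 4, 5, -12, -18, -32, -36, -35, -40, -37, -37, -35, -44, -48, -51][ WARN:0@1.566] global loadsave.cpp:1063 imwrite_ Unsupported depth image for selected encoder is fallbacked to CV_8U.
```

Run:
```python
from h import *
for z in(.15,.2,.25,.3): print(z,((proj("top",[.588,.043,z])-[265,140])*10/3).round(), ((proj("scene",[.588,.043,z])).round()))
t=robot.snapshot("top"); s=cv2.imread('pics/s6.png')
a=cv2.resize(t[120:220,255:395],(420,300),interpolation=cv2.INTER_CUBIC); b=cv2.resize(s[100:220,265:415],(375,300),interpolation=cv2.INTER_CUBIC)
cv2.imwrite('pics/v7.png',np.hstack([a,b]))
```

```text
0.15 [198. 136.] [324. 160.]
0.2 [199. 115.] [324. 139.]
0.25 [200.  90.] [325. 117.]
0.3 [202.  64.] [325.  94.]
```

View pics/v7.png

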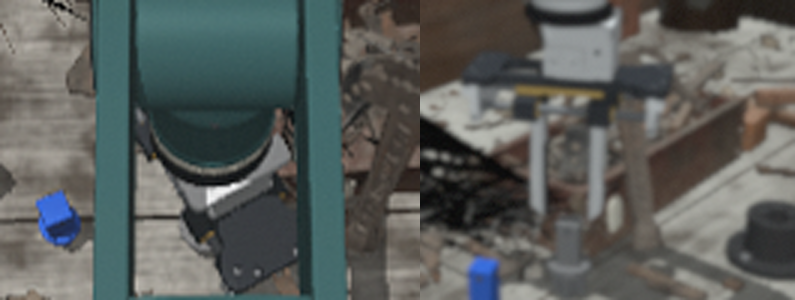

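The crops show the gripper above the shaft. In the scene view the fingertips end right at the shank's top, and the rail's near end is at pixel (364,134), which is (344,211) in the top view. I'll triangulate to see how the true gripper pose differs from the reported one.

Run:
```python
from h import *
def tri(a,b):
    (o1,d1),(o2,d2)=ray("top",*a),ray("scene",*b)
    t=np.linalg.lstsq(np.stack([d1,-d2],1),o2-o1,rcond=None)[0]; p,q=o1+d1*t[0],o2+d2*t[1]; return ((p+q)/2).round(4),np.linalg.norm(p-q).round(4)
print(tri((343.8,211),(364,134)))
print('pred near end', np.array([.588,.043])-.0885*np.array([.88,.475]))
o=robot.get_obs(); print(o['joint_positions'].round(4),o['tool_pos'],o['wrist_force'],o['ee_rot'])
```

```text
(array([0.5089, 0.0093, 0.2215]), np.float64(0.0017))
pred near end [0.51012   0.0009625]
[-2.3100e-02  2.2740e-01  1.4459e+00 -1.0000e-04  1.4671e+00 -5.1400e-01] [0.58967664 0.04294616 0.07086664] [-0.02276964  0.39592385 -0.22503962] [3.14066287e+00 6.49316596e-04 2.06173369e+00]
```

Emit:
{"api": "carry_out", "payload": {"increments": [[146,[0,0,5],0],[146,[0,0,5],0],[146,[0,0,4],0],[146,[0,0,0],0]]}}

```text
time: 5.05
tool_pos: [0.5885, 0.043, 0.055]
ee_rot: [-3.14, -0.001, 2.062]
wrist_force: [-0.8, 0.1, 1.3]
width: 0.0404
finger_force: 0.0
```

```bash
cat > tip.py <<'E'
from h import *
s=np.mean([robot.snapshot("scene").astype(float) for _ in range(3)],0); s0=cv2.imread('pics/scene0.png').astype(float)
d=(s-s0).mean(2)
print('L',[(r,int(d[r,311:314].mean())) for r in range(180,206,2)]); print('R',[(r,int(d[r,333:336].mean())) for r in range(180,206,2)])
o=robot.get_obs();print(o['tool_pos'],o['wrist_force'],o['joint_positions'].round(4))
E
python3 tip.py
```

```text
L [(180, 107), (182, 113), (184, 102), (186, 72), (188, 60), (190, 45), (192, 13), (194, 5), (196, 4), (198, 7), (200, 7), (202, 0), (204, -22)]
R [(180, 81), (182, 88), (184, 91), (186, 88), (188, 83), (190, 80), (192, 60), (194, 15), (196, 6), (198, 7), (200, 0), (202, -25), (204, -40)]
[0.58932374 0.04298474 0.05623741] [ 0.95860288 -0.19847606 -0.11065247] [-2.3100e-02  2.3770e-01  1.4636e+00 -1.0000e-04  1.4403e+00 -5.1400e-01]
```

The tips tracked the commanded move, so they really are about 28 mm higher than the state implies. I'll trust the pictures and keep going down in small steps, watching the force.

Emit:
{"api": "carry_out", "payload": {"increments": [[146,[0,0,4],0],[146,[0,0,4],0],[146,[0,0,4],0],[146,[0,0,0],0]]}}

```text
time: 5.6
tool_pos: [0.5886, 0.043, 0.0432]
ee_rot: [-3.14, -0.001, 2.062]
wrist_force: [-0.4, -0.2, 0.5]
width: 0.0402
finger_force: 0.0
```

Emit:
{"api": "carry_out", "payload": {"increments": [[146,[0,0,3],0],[146,[0,0,3],0],[146,[0,0,3],0],[146,[0,0,0],0]]}}

```text
time: 6.0
tool_pos: [0.5889, 0.043, 0.0346]
ee_rot: [-3.141, -0.0, 2.062]
wrist_force: [-1.0, 0.4, -1.5]
width: 0.0403
finger_force: 0.0
```

```bash
python3 tip.py
```

```text
L [(180, 108), (182, 114), (184, 104), (186, 73), (188, 67), (190, 77), (192, 64), (194, 65), (196, 72), (198, 33), (200, 10), (202, 4), (204, -21)]
R [(180, 82), (182, 89), (184, 93), (186, 89), (188, 84), (190, 83), (192, 88), (194, 89), (196, 86), (198, 81), (200, 40), (202, -22), (204, -39)]
[0.58936969 0.04298358 0.03532741] [-0.33879049  1.01462864  0.34369924] [-2.3100e-02  2.5370e-01  1.4876e+00 -1.0000e-04  1.4001e+00 -5.1400e-01]
```

Emit:
{"api": "carry_out", "payload": {"increments": [[255,[0,0,0],0],[255,[0,0,0],0],[255,[0,0,0],0],[255,[0,0,0],0],[255,[0,0,0],0]]}}

```text
time: 6.65
tool_pos: [0.5892, 0.0429, 0.0354]
ee_rot: [-3.141, 0.0, 2.062]
wrist_force: [-0.7, -0.2, 1.1]
width: 0.0219
finger_force: 30.0
```

Emit:
{"api": "carry_out", "payload": {"increments": [[255,[0,0,-10],0],[255,[0,0,-20],0],[255,[0,0,-30],0],[255,[0,0,-30],0],[255,[0,0,0],0]]}}

```text
time: 7.15
tool_pos: [0.5925, 0.043, 0.1309]
ee_rot: [3.132, 0.005, 2.062]
wrist_force: [1.2, 0.0, -2.5]
width: 0.0216
finger_force: 30.0
```

Emit:
{"api": "carry_out", "payload": {"increments": [[255,[-16,-27,0],-0.9],[255,[-20,-34,0],0],[255,[-20,-34,0],0],[255,[-20,-34,0],0],[255,[-20,-34,0],0],[255,[-17,-30,0],0],[255,[0,0,0],0],[255,[0,0,0],0]]}}

```text
time: 7.95
tool_pos: [0.4741, -0.1492, 0.1237]
ee_rot: [-3.141, -0.002, 2.076]
wrist_force: [0.8, 1.3, -2.1]
width: 0.0218
finger_force: 30.0
```

Run:
```python
from h import *
s=np.mean([robot.snapshot("scene").astype(float) for _ in range(3)],0); o=robot.get_obs(); p=o['tool_pos']; print(p,np.degrees(o['ee_rot']),o['wrist_force'])
cv2.imwrite('pics/s8.png',s.clip(0,255).astype(np.uint8))
print('bottom/collar/top centres predicted',[proj("scene",[p[0],p[1],p[2]-.0354+h]).round(1) for h in(0,.028,.036)],'mouth',proj("scene",[.471,-.149,.05]).round(1))
u,v=map(int,proj("scene",[.471,-.149,.08])); print(u,v)
cv2.imwrite('pics/v8.png',cv2.resize(s[v-45:v+45,u-60:u+60],(800,600),interpolation=cv2.INTER_CUBIC).clip(0,255).astype(np.uint8))
```

```text
[ 0.47510584 -0.14817228  0.12448192] [-1.79978965e+02 -6.82139828e-02  1.19107672e+02] [-0.02040043  0.41473014 -2.48125276]
bottom/collar/top centres predicted [array([407.4, 170.9]), array([408.7, 160.7]), array([409.1, 157.7])] mouth [407.3 185.1]
408 174
```

View pics/v8.png

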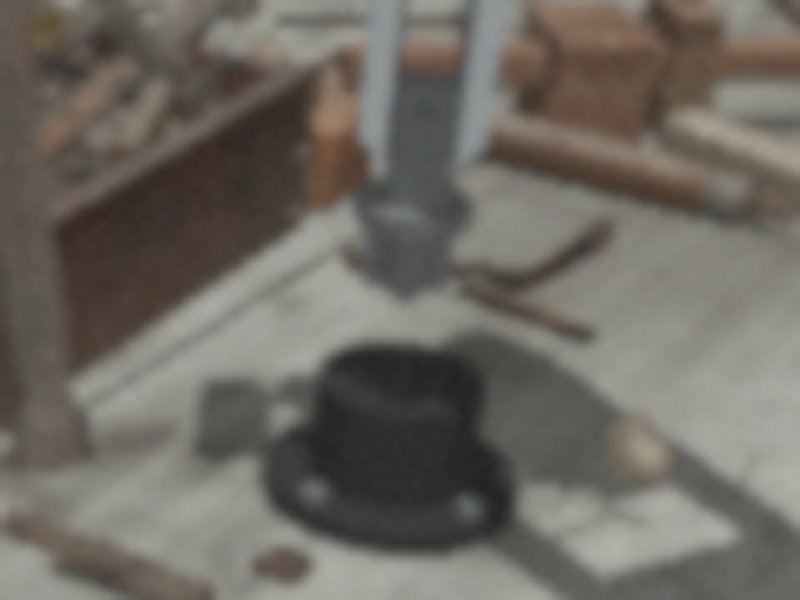

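The crop shows the shaft gripped upright above the hub. Its bottom is at crop (405,285), the barrel spans x 315–485, and nothing has been hit. I'll compare the lateral centres numerically.

Run:
```python
from h import *
s=cv2.imread('pics/s8.png').mean(2)
def edges(r,l,h):
    row=cv2.GaussianBlur(s[r-1:r+2].mean(0)[None],(1,1),0)[0]; g=np.gradient(row)
    f=lambda a,b:(lambda w:(w*np.arange(a,b)).sum()/w.sum())(np.clip(-g[a:b],0,None)**2)
    f2=lambda a,b:(lambda w:(w*np.arange(a,b)).sum()/w.sum())(np.clip(g[a:b],0,None)**2)
    L,R=f(l-4,l+5),f2(h-4,h+5); return round(L,2),round(R,2),round((L+R)/2,2)
for r in(165,166,167,168): print('shaft',r,edges(r,403,416))
for r in(159,160,161): print('collar',r,edges(r,402,418))
for r in(188,190,192,194): print('barrel',r,edges(r,395,420))
for z in(.02,.03,.04,.05): print(z,proj("scene",[.471,-.149,z]).round(2))
for z in (.09,.1,.11,.12): print(z,proj("scene",[.471,-.149,z]).round(2))
o=robot.get_obs();print(o['tool_pos'])
```

```text
shaft 165 (np.float64(401.71), np.float64(415.5), np.float64(408.61))
shaft 166 (np.float64(400.72), np.float64(415.26), np.float64(407.99))
shaft 167 (np.float64(399.82), np.float64(415.19), np.float64(407.51))
shaft 168 (np.float64(399.84), np.float64(415.24), np.float64(407.54))
collar 159 (np.float64(400.73), np.float64(418.03), np.float64(409.38))
collar 160 (np.float64(400.76), np.float64(418.28), np.float64(409.52))
collar 161 (np.float64(400.92), np.float64(418.26), np.float64(409.59))
barrel 188 (np.float64(394.4), np.float64(420.12), np.float64(407.26))
barrel 190 (np.float64(393.57), np.float64(420.0), np.float64(406.79))
barrel 192 (np.float64(392.85), np.float64(419.62), np.float64(406.24))
barrel 194 (np.float64(391.92), np.float64(419.91), np.float64(405.92))
0.02 [405.93 195.34]
0.03 [406.37 191.96]
0.04 [406.82 188.54]
0.05 [407.27 185.09]
0.09 [409.1  170.92]
0.1 [409.57 167.29]
0.11 [410.04 163.62]
0.12 [410.51 159.91]
[ 0.47510584 -0.14817228  0.12448192]
```

Emit:
{"api": "carry_out", "payload": {"increments": [[255,[1.3,-3.0,0],0],[255,[0,0,12],0],[255,[0,0,12],0],[255,[0,0,10],0],[255,[0,0,0],0],[255,[0,0,0],0],[255,[0,0,0],0]]}}

```text
time: 8.8
tool_pos: [0.472, -0.1497, 0.0917]
ee_rot: [3.141, 0.001, 2.077]
wrist_force: [-0.0, 0.1, -2.3]
width: 0.0218
finger_force: 30.0
```

Emit:
{"api": "carry_out", "payload": {"increments": [[255,[0,0,2],0],[255,[0,0,2],0],[255,[0,0,0],0]]}}

```text
time: 9.1
tool_pos: [0.4716, -0.1495, 0.0871]
ee_rot: [-3.141, -0.0, 2.077]
wrist_force: [0.0, 0.2, -2.9]
width: 0.022
finger_force: 30.0
```

Shaft bottom is about 2 mm above the mouth. I'll go in slowly.

Emit:
{"api": "carry_out", "payload": {"increments": [[255,[0,0,1.5],0],[255,[0,0,1.5],0],[255,[0,0,1.5],0],[255,[0,0,0],0]]}}

```text
time: 9.5
tool_pos: [0.4715, -0.1494, 0.0824]
ee_rot: [-3.141, -0.0, 2.077]
wrist_force: [-0.9, -0.3, -2.6]
width: 0.0214
finger_force: 30.0
```

Emit:
{"api": "carry_out", "payload": {"increments": [[255,[0,0,1.5],0],[255,[0,0,1.5],0],[255,[0,0,0],0]]}}

```text
time: 9.8
tool_pos: [0.4715, -0.1495, 0.0795]
ee_rot: [-3.141, -0.0, 2.077]
wrist_force: [-0.5, 0.9, -3.2]
width: 0.0217
finger_force: 30.0
```

It's 6 mm in with no contact force, so I'll continue.

Emit:
{"api": "carry_out", "payload": {"increments": [[255,[0,0,3],0],[255,[0,0,3],0],[255,[0,0,3],0],[255,[0,0,3],0],[255,[0,0,0],0]]}}

```text
time: 10.3
tool_pos: [0.4712, -0.1493, 0.067]
ee_rot: [-3.141, -0.001, 2.077]
wrist_force: [-0.8, -0.2, -2.9]
width: 0.0219
finger_force: 30.0
```

Emit:
{"api": "carry_out", "payload": {"increments": [[255,[0,0,2],0],[255,[0,0,2],0],[255,[0,0,2],0],[255,[0,0,0],0]]}}

```text
time: 10.7
tool_pos: [0.472, -0.1497, 0.0627]
ee_rot: [3.141, 0.001, 2.077]
wrist_force: [-2.5, 1.1, 4.3]
width: 0.0216
finger_force: 30.0
```

Emit:
{"api": "carry_out", "payload": {"increments": [[255,[0,0,1.5],0],[255,[0,0,1.5],0],[255,[0,0,0],0],[255,[0,0,0],0]]}}

```text
time: 11.1
tool_pos: [0.472, -0.1497, 0.0597]
ee_rot: [3.141, 0.001, 2.077]
wrist_force: [-2.4, -0.3, 6.2]
width: 0.0217
finger_force: 30.0
```

Emit:
{"api": "carry_out", "payload": {"increments": [[255,[0,0,1.5],0],[255,[0,0,1],0],[255,[0,0,0],0],[255,[0,0,0],0]]}}

```text
time: 11.5
tool_pos: [0.4721, -0.1497, 0.0577]
ee_rot: [3.141, 0.001, 2.078]
wrist_force: [-3.3, 1.2, 8.4]
width: 0.0219
finger_force: 30.0
```

Emit:
{"api": "carry_out", "payload": {"increments": [[255,[0,0,1],0],[255,[0,0,0],0],[255,[0,0,0],0]]}}

```text
time: 11.8
tool_pos: [0.4721, -0.1498, 0.0575]
ee_rot: [3.141, 0.001, 2.078]
wrist_force: [-5.1, 1.9, 11.7]
width: 0.0215
finger_force: 30.0
```

Emit:
{"api": "carry_out", "payload": {"increments": [[255,[0,0,0.7],0],[255,[0,0,0],0],[255,[0,0,0],0]]}}

```text
time: 12.1
tool_pos: [0.4721, -0.1498, 0.0574]
ee_rot: [3.141, 0.002, 2.078]
wrist_force: [-6.0, 1.9, 13.7]
width: 0.0219
finger_force: 30.0
```

It stops hard at TCP z = 0.0574, exactly the expected home, with force rising. I'll ease the lateral load, add a little push, and look.

Emit:
{"api": "carry_out", "payload": {"increments": [[255,[0.4,-0.8,0],0],[255,[0,0,0.8],0],[255,[0,0,0],0],[255,[0,0,0],0]]}}

```text
time: 12.5
tool_pos: [0.472, -0.1498, 0.0574]
ee_rot: [3.139, 0.003, 2.078]
wrist_force: [-5.6, 3.6, 16.4]
width: 0.0219
finger_force: 30.0
```

Run:
```python
from h import *
s=np.mean([robot.snapshot("scene").astype(float) for _ in range(4)],0)
a=cv2.resize(s[130:220,348:468],(460,345),interpolation=cv2.INTER_CUBIC).clip(0,255)
b=cv2.resize(robot.snapshot("scene"),(0,0),fx=.53,fy=.8625)
cv2.imwrite('pics/v9.png',np.hstack([a,b]).astype(np.uint8)); o=robot.get_obs(); print(o['tool_pos'],o['wrist_force'],o['time'])
```

```text
[ 0.47200365 -0.14979085  0.05736967] [-5.34252481  2.47875942 16.10939685] 12.75
```

View pics/v9.png

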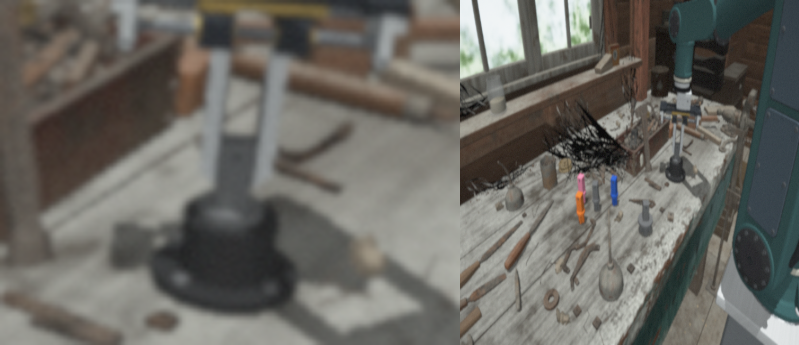

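The picture shows the collar seated on the barrel's top at crop (232,205), with the shank still gripped. The other shafts and the oil can haven't moved. The reading holds steady at home with 16 N, so I'm handing in.

```bash
python3 -c "
from bench import robot
print(robot.close_job())"
```

```text
the job is handed in; nothing more can be done
None
```

I handed the job in at about 12.8 s with the medium shaft in the hub, its collar on the hub's top and the arm still gripping it and pressing down at about 16 N; the other two shafts and the oil can were not moved.

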